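# Put the loaded battery boxes on the bench rail

### The arm

A 7-joint arm with a two-finger parallel gripper is mounted at the origin on a cart in front of the work surface, level with it; the furniture and walls round the work are solid. World frame = base frame: x ahead of the robot, y to its left, z up, the work surface at z = 0. Lengths are in m, angles in rad, forces in N, time in s.
With the tool pointing down it reaches from about 0.425 to 0.95 m from the base axis. Payload 16.7 kg.
Tool frame: the origin (TCP) lies midway between the tips of the shut fingers; the grasp point (between the pads) lies 19 mm behind it; z points along the fingers, y is the line along which they close (so a half turn about z gives the same grasp; the last joint's range is limited). The gripper opens to 94 mm and grips with 3 to 60 N. Pads are 16 mm wide; open, the fingers measure 119 mm over their backs; the gripper's body (75 mm by 177 mm) begins 78 mm behind the grasp point.
Start: joints at [-1.367, 0.426, 0.074, 1.606, -0.034, 1.111, -0.067], TCP at [0.233, 0.633, 0.205] pointing down, gripper open.
Joint ranges: [-2.85, 2.85], [-0.5, 2.14], [-1.23, 1.37], [0.21, 2.46], [-1.02, 4.16], [0.16, 2.05], [-2.73, 2.73]. Speed limits (rad/s): [1.89, 1.89, 2.39, 2.39, 3.01, 3.01, 3.01].

### API

Orientations are given as a 3x3 rotation matrix whose columns are the frame's x, y, z axes.
In Python, from rig import robot gives the robot as it stands.
- The arm moves only by the tool send_rows, never from a script. Its argument "steps" is a list of rows, each an object with "rotation": the turn, a rotation vector about the tool's x, y, z in degrees, a list of three; "travel": the shift along the tool's x, y, z in m, a list of three; "claw": the closure, from -1 (fully open) to 1 (shut). In form: [{"rotation": [wx, wy, wz], "travel": [x, y, z], "claw": claw}, ...]. A call has 1 to 20 rows; each row shifts and turns the commanded pose from where the row before left it, along the tool's axes as they then stand; what a row does not reach is not made up. A row lasts 1/8 s, in which the tool goes at most 62.5 mm and 10.7 degrees, less where a joint would pass 70% of its speed; a pose out of reach is approached as far as the arm can. A call is refused whole if a number of a shift passes 0.0625 or a number of a turn 10.7, either way. A call with a gripper value outside its range is refused whole. The fingers move at their own pace and stop on an object; "squeeze" is the grip in N (left out, the last holds). Time passes only in rows, so rows that do not move let the fingers close. It gives the time, the measured TCP pose, the force and the opening at its end, in the units of the state.
- robot.get_state(): the state, without advancing time (a new reading comes with each control period).
- robot.camera(name): name is "scene" or "top"; returns a dict with "frame" (420x560x3 uint8, red, green, blue), "vertical_fov" (degrees; the focal length in pixels is half the picture's height over the tangent of half this angle, whatever the lens; pixels are square), "cx", "cy" (the principal point, pixels), "k1" (the pictures are not rectified: a ray, as slopes to the right and down, at radius r is drawn at 1 + k1 r^2 times it, then the intrinsics apply), "origin" and "rotation" of the camera in the world. Camera axes: x right, y up, looking along -z (the intrinsics and any distortion apply to the point x, -y, -z); pixel columns grow to the right and rows downward; lengths in m; the calibration is good to about 2 mm. A picture is of the moment at which its call begins. There is no depth.
- robot.finish_job(): hands the job in, once; it reports no verdict.
The state is a dict: "t": time; "q": joint angles; "joint_vel": joint speeds; "effort": joint torques, N m; "tool_pos": TCP position; "tcp_rot": TCP orientation; "contact_force": force on the tool from outside, world axes, zero at the start; "moment": the same for the moment, N m; "opening": opening from 0.0 (shut) to 1.0 (fully open).
Only numpy, scipy, OpenCV 4.12 (cv2) and the standard library are available. Lean on these libraries where they do the work, as an engineer would, in place of code of your own. Each camera call takes 0.05 s, during which the arm holds its last target. There are 200 camera calls.

### The job

Two or three of these five identical closed battery boxes have a pack in them; lift each box to feel which are heavy. Hook each heavy one onto the bar in the open bay at the left end of the rail and slide it along under the keeper strip until it is centred on a red mark (one box to a mark, any mark will do), and press its lid down fully home; the light boxes stay standing upright on the table, and nothing else on the table is to be disturbed.

Things in the scene. Friction and masses are not known exactly. Their poses are not given: they have to be found in the camera images.
- rail: fixed bench-top rail: plywood board (490 mm long, top 172 mm high) with a flat steel hanging bar before it (470 long, 5 thick, top edge 130 mm above table, 21 mm clear of board). Origin at table level under the middle of the bar's front face; x away from robot into the board, y along the bar to the left, z up. A wooden spacer bar (52 to 76 mm high) stands 4 mm further forward than the bar; hung boxes lean against it
- bay (a point): middle of the open bay (rail y = +165 mm) on the top edge of the bar's front face; axes as the rail's. Boxes can be hooked on from above only here, where the bar is open from y = +98 to its end at +235 mm
- keeper (a point): left end (rail y = +98 mm) of the steel keeper strip, middle of its underside, 16 mm above the bar's top edge. The strip runs from here right to an end stop at rail y = -223 mm and lies 4 to 26 mm behind the bar's front face: no hook can go on from above there, but a hooked box slides along under it
- mark_a (a point): top edge of the bar's front face at the red mark nearest the open bay (rail y = +45 mm), a 6 mm wide red stripe across the keeper strip and board top. Axes as the rail's. A box hung at one mark blocks the way to those beyond it
- mark_b (a point): top edge of the bar's front face at the red mark in the middle (rail y = -65 mm), a 6 mm wide red stripe across the keeper strip and board top. Axes as the rail's. A box hung at one mark blocks the way to those beyond it
- mark_c (a point): top edge of the bar's front face at the red mark farthest from the open bay (rail y = -175 mm), a 6 mm wide red stripe across the keeper strip and board top. Axes as the rail's. A box hung at one mark blocks the way to those beyond it
- box_1: one of five look-alike closed grey plastic battery boxes with orange lids, 90 mm long (x), 60 wide (y), walls 80 high; origin: centre of underside, hook on the +x end. Grip across the 60 mm width below the lid. Empty about 0.15 kg; with a battery pack inside 0.45 to 0.6 kg. Two or three of the five hold a pack; which ones changes from start to start
- hook_1 (a point): hook of box_1, 52 mm wide: this point is the middle of the underside of its 4 mm thick web (box frame x = +52.5, z = +68 mm). A lip reaches down to z = 48 mm; between box back (x = 45) and lip (x = 60 to 64) is a 15 mm gap for the bar. Hung at rest, the web lies on the bar, lip against the bar's rear face; the box leans 5 degrees forward, origin 49 mm before the bar's front face, 73 mm below its top
- lid_1 (a joint): how far the lid of box_1 stands up from fully home, m (0 = home; starts at 0.003 to 0.007); it slides straight down against about 6 N of friction when pressed at its middle and stays where it is left. The lid is 91x61 mm; its top is 86 mm above the box's underside when home
- box_2: one of five look-alike closed grey plastic battery boxes with orange lids, 90 mm long (x), 60 wide (y), walls 80 high; origin: centre of underside, hook on the +x end. Grip across the 60 mm width below the lid. Empty about 0.15 kg; with a battery pack inside 0.45 to 0.6 kg. Two or three of the five hold a pack; which ones changes from start to start
- hook_2 (a point): hook of box_2, 52 mm wide: this point is the middle of the underside of its 4 mm thick web (box frame x = +52.5, z = +68 mm). A lip reaches down to z = 48 mm; between box back (x = 45) and lip (x = 60 to 64) is a 15 mm gap for the bar. Hung at rest, the web lies on the bar, lip against the bar's rear face; the box leans 5 degrees forward, origin 49 mm before the bar's front face, 73 mm below its top
- lid_2 (a joint): how far the lid of box_2 stands up from fully home, m (0 = home; starts at 0.003 to 0.007); it slides straight down against about 6 N of friction when pressed at its middle and stays where it is left. The lid is 91x61 mm; its top is 86 mm above the box's underside when home
- box_3: one of five look-alike closed grey plastic battery boxes with orange lids, 90 mm long (x), 60 wide (y), walls 80 high; origin: centre of underside, hook on the +x end. Grip across the 60 mm width below the lid. Empty about 0.15 kg; with a battery pack inside 0.45 to 0.6 kg. Two or three of the five hold a pack; which ones changes from start to start
- hook_3 (a point): hook of box_3, 52 mm wide: this point is the middle of the underside of its 4 mm thick web (box frame x = +52.5, z = +68 mm). A lip reaches down to z = 48 mm; between box back (x = 45) and lip (x = 60 to 64) is a 15 mm gap for the bar. Hung at rest, the web lies on the bar, lip against the bar's rear face; the box leans 5 degrees forward, origin 49 mm before the bar's front face, 73 mm below its top
- lid_3 (a joint): how far the lid of box_3 stands up from fully home, m (0 = home; starts at 0.003 to 0.007); it slides straight down against about 6 N of friction when pressed at its middle and stays where it is left. The lid is 91x61 mm; its top is 86 mm above the box's underside when home
- box_4: one of five look-alike closed grey plastic battery boxes with orange lids, 90 mm long (x), 60 wide (y), walls 80 high; origin: centre of underside, hook on the +x end. Grip across the 60 mm width below the lid. Empty about 0.15 kg; with a battery pack inside 0.45 to 0.6 kg. Two or three of the five hold a pack; which ones changes from start to start
- hook_4 (a point): hook of box_4, 52 mm wide: this point is the middle of the underside of its 4 mm thick web (box frame x = +52.5, z = +68 mm). A lip reaches down to z = 48 mm; between box back (x = 45) and lip (x = 60 to 64) is a 15 mm gap for the bar. Hung at rest, the web lies on the bar, lip against the bar's rear face; the box leans 5 degrees forward, origin 49 mm before the bar's front face, 73 mm below its top
- lid_4 (a joint): how far the lid of box_4 stands up from fully home, m (0 = home; starts at 0.003 to 0.007); it slides straight down against about 6 N of friction when pressed at its middle and stays where it is left. The lid is 91x61 mm; its top is 86 mm above the box's underside when home
- box_5: one of five look-alike closed grey plastic battery boxes with orange lids, 90 mm long (x), 60 wide (y), walls 80 high; origin: centre of underside, hook on the +x end. Grip across the 60 mm width below the lid. Empty about 0.15 kg; with a battery pack inside 0.45 to 0.6 kg. Two or three of the five hold a pack; which ones changes from start to start
- hook_5 (a point): hook of box_5, 52 mm wide: this point is the middle of the underside of its 4 mm thick web (box frame x = +52.5, z = +68 mm). A lip reaches down to z = 48 mm; between box back (x = 45) and lip (x = 60 to 64) is a 15 mm gap for the bar. Hung at rest, the web lies on the bar, lip against the bar's rear face; the box leans 5 degrees forward, origin 49 mm before the bar's front face, 73 mm below its top
- lid_5 (a joint): how far the lid of box_5 stands up from fully home, m (0 = home; starts at 0.003 to 0.007); it slides straight down against about 6 N of friction when pressed at its middle and stays where it is left. The lid is 91x61 mm; its top is 86 mm above the box's underside when home
- tape: yellow tape measure, 71x86x66 mm, bystander; origin at its underside
- jar: jar with a black cap, 62 mm across, 80 mm high, bystander; origin at its underside

How it is judged:
At the end, for the whole second after the job is handed in: Every box that holds a battery pack hangs by its hook on the bar, centred within 10 mm on one of the three red marks, with its lid within 1.5 mm of fully home; every empty box stands upright on the table; all boxes are at rest (((y of box_1 in the frame of mark_a between -0.01 and 0.01 m and x of box_1 in the frame of mark_a between -0.06 and -0.04 m and z of box_1 in the frame of mark_a between -0.084 and -0.06 m and angle between box_1's own z axis and vertical below 0.2 rad and value of joint lid_1 below 0.0015 m and contact force between box_1 and rail above 8 N) or (y of box_1 in the frame of mark_b between -0.01 and 0.01 m and x of box_1 in the frame of mark_b between -0.06 and -0.04 m and z of box_1 in the frame of mark_b between -0.084 and -0.06 m and angle between box_1's own z axis and vertical below 0.2 rad and value of joint lid_1 below 0.0015 m and contact force between box_1 and rail above 8 N) or (y of box_1 in the frame of mark_c between -0.01 and 0.01 m and x of box_1 in the frame of mark_c between -0.06 and -0.04 m and z of box_1 in the frame of mark_c between -0.084 and -0.06 m and angle between box_1's own z axis and vertical below 0.2 rad and value of joint lid_1 below 0.0015 m and contact force between box_1 and rail above 8 N) or (height (world z) of box_1 between -0.008 and 0.008 m and angle between box_1's own z axis and vertical below 0.12 rad and contact force between box_1 and anything else below 2.6 N)) and ((y of box_2 in the frame of mark_a between -0.01 and 0.01 m and x of box_2 in the frame of mark_a between -0.06 and -0.04 m and z of box_2 in the frame of mark_a between -0.084 and -0.06 m and angle between box_2's own z axis and vertical below 0.2 rad and value of joint lid_2 below 0.0015 m and contact force between box_2 and rail above 8 N) or (y of box_2 in the frame of mark_b between -0.01 and 0.01 m and x of box_2 in the frame of mark_b between -0.06 and -0.04 m and z of box_2 in the frame of mark_b between -0.084 and -0.06 m and angle between box_2's own z axis and vertical below 0.2 rad and value of joint lid_2 below 0.0015 m and contact force between box_2 and rail above 8 N) or (y of box_2 in the frame of mark_c between -0.01 and 0.01 m and x of box_2 in the frame of mark_c between -0.06 and -0.04 m and z of box_2 in the frame of mark_c between -0.084 and -0.06 m and angle between box_2's own z axis and vertical below 0.2 rad and value of joint lid_2 below 0.0015 m and contact force between box_2 and rail above 8 N) or (height (world z) of box_2 between -0.008 and 0.008 m and angle between box_2's own z axis and vertical below 0.12 rad and contact force between box_2 and anything else below 2.6 N)) and ((y of box_3 in the frame of mark_a between -0.01 and 0.01 m and x of box_3 in the frame of mark_a between -0.06 and -0.04 m and z of box_3 in the frame of mark_a between -0.084 and -0.06 m and angle between box_3's own z axis and vertical below 0.2 rad and value of joint lid_3 below 0.0015 m and contact force between box_3 and rail above 8 N) or (y of box_3 in the frame of mark_b between -0.01 and 0.01 m and x of box_3 in the frame of mark_b between -0.06 and -0.04 m and z of box_3 in the frame of mark_b between -0.084 and -0.06 m and angle between box_3's own z axis and vertical below 0.2 rad and value of joint lid_3 below 0.0015 m and contact force between box_3 and rail above 8 N) or (y of box_3 in the frame of mark_c between -0.01 and 0.01 m and x of box_3 in the frame of mark_c between -0.06 and -0.04 m and z of box_3 in the frame of mark_c between -0.084 and -0.06 m and angle between box_3's own z axis and vertical below 0.2 rad and value of joint lid_3 below 0.0015 m and contact force between box_3 and rail above 8 N) or (height (world z) of box_3 between -0.008 and 0.008 m and angle between box_3's own z axis and vertical below 0.12 rad and contact force between box_3 and anything else below 2.6 N)) and ((y of box_4 in the frame of mark_a between -0.01 and 0.01 m and x of box_4 in the frame of mark_a between -0.06 and -0.04 m and z of box_4 in the frame of mark_a between -0.084 and -0.06 m and angle between box_4's own z axis and vertical below 0.2 rad and value of joint lid_4 below 0.0015 m and contact force between box_4 and rail above 8 N) or (y of box_4 in the frame of mark_b between -0.01 and 0.01 m and x of box_4 in the frame of mark_b between -0.06 and -0.04 m and z of box_4 in the frame of mark_b between -0.084 and -0.06 m and angle between box_4's own z axis and vertical below 0.2 rad and value of joint lid_4 below 0.0015 m and contact force between box_4 and rail above 8 N) or (y of box_4 in the frame of mark_c between -0.01 and 0.01 m and x of box_4 in the frame of mark_c between -0.06 and -0.04 m and z of box_4 in the frame of mark_c between -0.084 and -0.06 m and angle between box_4's own z axis and vertical below 0.2 rad and value of joint lid_4 below 0.0015 m and contact force between box_4 and rail above 8 N) or (height (world z) of box_4 between -0.008 and 0.008 m and angle between box_4's own z axis and vertical below 0.12 rad and contact force between box_4 and anything else below 2.6 N)) and ((y of box_5 in the frame of mark_a between -0.01 and 0.01 m and x of box_5 in the frame of mark_a between -0.06 and -0.04 m and z of box_5 in the frame of mark_a between -0.084 and -0.06 m and angle between box_5's own z axis and vertical below 0.2 rad and value of joint lid_5 below 0.0015 m and contact force between box_5 and rail above 8 N) or (y of box_5 in the frame of mark_b between -0.01 and 0.01 m and x of box_5 in the frame of mark_b between -0.06 and -0.04 m and z of box_5 in the frame of mark_b between -0.084 and -0.06 m and angle between box_5's own z axis and vertical below 0.2 rad and value of joint lid_5 below 0.0015 m and contact force between box_5 and rail above 8 N) or (y of box_5 in the frame of mark_c between -0.01 and 0.01 m and x of box_5 in the frame of mark_c between -0.06 and -0.04 m and z of box_5 in the frame of mark_c between -0.084 and -0.06 m and angle between box_5's own z axis and vertical below 0.2 rad and value of joint lid_5 below 0.0015 m and contact force between box_5 and rail above 8 N) or (height (world z) of box_5 between -0.008 and 0.008 m and angle between box_5's own z axis and vertical below 0.12 rad and contact force between box_5 and anything else below 2.6 N)) and linear speed of each of box_1, box_2, box_3, box_4, box_5 below 0.02 m/s); the robot touches nothing.
It fails at once if the tape measure is knocked or moved more than 30 mm (distance of tape from where it was at the start of the episode above 0.03 m).
It fails at once if the jar is knocked or moved more than 30 mm (distance of jar from where it was at the start of the episode above 0.03 m).
Of pack_1, pack_2, pack_3, pack_4, pack_5 only 2 to 3 are there at a start; the rules pass over those that are not, and their reading is None.
At some moment in a run one of box_1, box_2, box_3, box_4, box_5 may be knocked a few centimetres aside while the robot is not near it.
It also fails if it takes over 192 s, if anything falls off the work surface, if the arm or the gripper's body presses on something with over 40 N, if the wrist force passes 120 N, or if a joint passes its speed limit or range.

## Working session

There is one attempt and no reset: what is moved stays moved. The work goes in short steps, Python scripts to look and compute and a tool call to move; the robot and the scene stay as the last step left them, time stands still between calls to the robot, and variables do not carry over. Pictures are saved under pics/ and viewed, on a budget of 14 in all, crops included, one or two more only if the job needs it, and the job is handed in when it is done.

Besides the shell and the picture viewer there is one more tool, called after ">>>" as name(argument=value, ...) on one line, values as JSON. send_rows: Moves the arm, as the interface text tells. Its arguments: {"type":"object","properties":{"steps":{"type":"array"},"squeeze":{"type":"number"}},"required":["steps"]}

```bash
ls; mkdir -p pics; python3 - <<'E'
from rig import robot
import cv2, numpy as np
for n in("scene","top"):
    c=robot.camera(n); cv2.imwrite(f"pics/{n}0.png",c["frame"][:,:,::-1]); print({k:(np.round(v,4).tolist() if k!="frame" else 0) for k,v in c.items()})
s=robot.get_state(); print({k:np.round(v,3).tolist() for k,v in s.items()})
E
```

```text
pics
{'frame': 0, 'vertical_fov': 57.8723, 'cx': 277.2428, 'cy': 206.6928, 'k1': -0.0472, 'origin': [0.0271, -0.8378, 0.5233], 'rotation': [[0.8528, 0.175, -0.492], [-0.5215, 0.333, -0.7856], [0.0263, 0.9265, 0.3753]]}
{'frame': 0, 'vertical_fov': 44.9329, 'cx': 288.7498, 'cy': 209.6249, 'k1': -0.1613, 'origin': [0.3458, 0.0494, 1.5229], 'rotation': [[-0.016, 0.9895, -0.1434], [-0.9998, -0.0139, 0.016], [0.0139, 0.1436, 0.9895]]}
{'t': 0.1, 'q': [-1.367, 0.427, 0.074, 1.607, -0.034, 1.111, -0.067], 'joint_vel': [-0.001, 0.001, -0.0, -0.001, 0.001, 0.002, -0.0], 'effort': [0.007, -93.746, 3.675, -45.504, -0.049, 0.017, 0.0], 'tool_pos': [0.233, 0.633, 0.205], 'tcp_rot': [[-0.938, 0.346, -0.0], [0.346, 0.938, -0.001], [-0.0, -0.001, -1.0]], 'contact_force': [-0.649, 0.31, -0.038], 'moment': [-0.027, -0.037, -0.003], 'opening': 1.001}
```

View pics/top0.png

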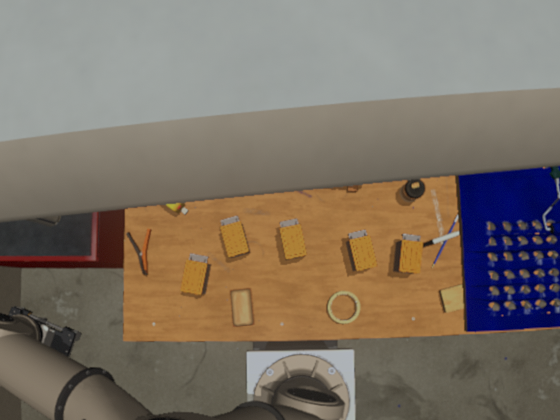

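View pics/scene0.png

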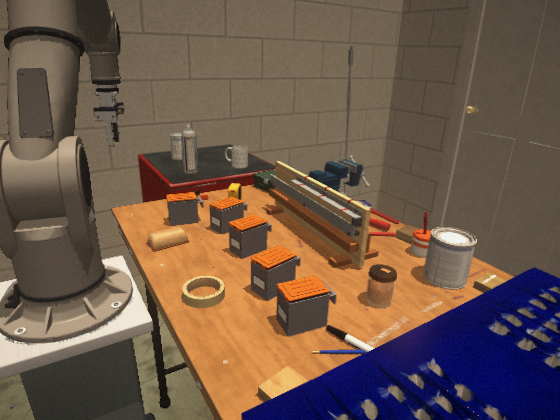

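The top view shows five orange lids at about (195,275), (234,238), (292,240), (361,251) and (410,255), with hooks toward image-up (+x). The rail is hidden by an overhead duct. The scene view shows the rail from about (275,165) to (365,265), and the jar at (380,285).

```bash
cat > h.py <<'E'
from rig import robot
import cv2, numpy as np
def K(c):
    h=c["frame"].shape[0]; f=h/2/np.tan(np.radians(c["vertical_fov"])/2); return f
def ray(c,uv):
    f=K(c); d=(np.atleast_2d(uv)-[c["cx"],c["cy"]])/f; s=d.copy()
    for _ in range(20): s=d/(1+c["k1"]*(s**2).sum(1,keepdims=True))
    v=np.c_[s[:,0],-s[:,1],-np.ones(len(s))]
    return v@np.array(c["rotation"]).T
def plane(c,uv,z):
    d=ray(c,uv); o=np.array(c["origin"]); return o+d*((z-o[2])/d[:,2])[:,None]
def proj(c,P):
    p=(np.atleast_2d(P)-c["origin"])@np.array(c["rotation"]); s=np.c_[p[:,0],-p[:,1]]/-p[:,2:]
    return s*(1+c["k1"]*(s**2).sum(1,keepdims=True))*K(c)+[c["cx"],c["cy"]]
def lids(c,z=0.091,amin=250):
    hsv=cv2.cvtColor(c["frame"],cv2.COLOR_RGB2HSV)
    m=cv2.inRange(hsv,(8,200,120),(22,255,255)); m=cv2.morphologyEx(m,cv2.MORPH_CLOSE,np.ones((3,3)))
    out=[]
    for k in cv2.findContours(m,0,2)[0]:
        if cv2.contourArea(k)<amin: continue
        P=plane(c,k[:,0].astype(float),z)[:,:2]
        (x,y),(w,h),a=cv2.minAreaRect((P*1000).astype(np.float32))
        if w<h: w,h,a=h,w,a-90
        a=(a+90)%180-90
        out.append((round(x),round(y),round(w),round(h),round(a,1),k[:,0].mean(0).round().tolist()))
    return out
E
python3 - <<'E'
from h import *
for n in("scene","top"):
    c=robot.camera(n)
    hsv=cv2.cvtColor(c["frame"],cv2.COLOR_RGB2HSV)
    if n=="top":
        for p in [(234,238),(195,275),(200,320),(300,320)]: print(hsv[p[1],p[0]])
        print(plane(c,np.array([[400,180.],[125,340],[125,210],[415,189]]),0.08).round(3))
    else: print(hsv[268,275],hsv[240,200]); cv2.imwrite("pics/railcrop.png",cv2.resize(c["frame"][150:280,240:400,::-1],None,fx=5,fy=4.6,interpolation=cv2.INTER_CUBIC))
    for l in lids(c): print(n,l)
E
```

```text
[11 56 87] [ 14 168 217]
scene (413, -323, 96, 62, -8.3, [298.0, 289.0])
scene (425, -186, 99, 62, 11.9, [273.0, 256.0])
scene (461, 11, 97, 63, 10.2, [249.0, 222.0])
scene (519, 218, 248, 91, 45.0, [229.0, 198.0])
[ 18 178 172]
[ 18 182 172]
[ 16 147 167]
[ 15 148 158]
[[ 0.638 -0.301  0.08 ]
 [ 0.188  0.496  0.08 ]
 [ 0.56   0.502  0.08 ]
 [ 0.611 -0.345  0.08 ]]
```

View pics/railcrop.png

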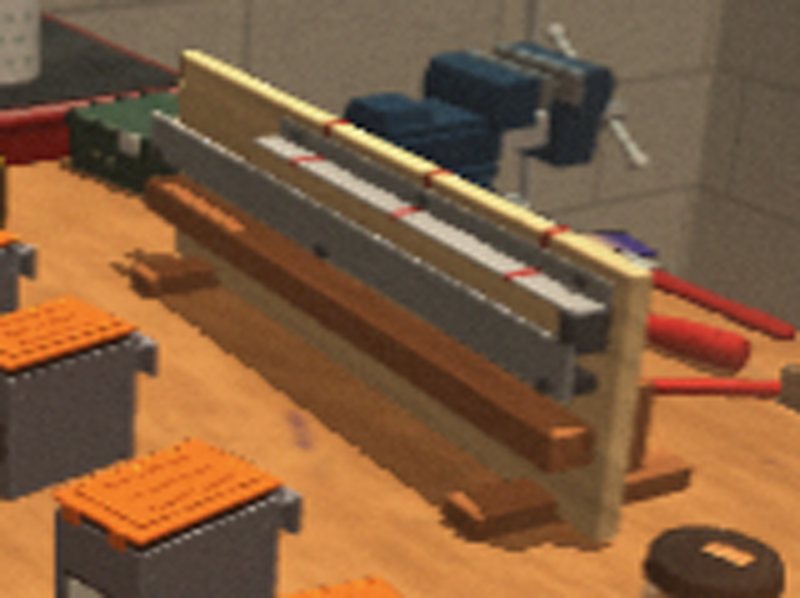

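The crop shows the bar's front top edge running from crop (152,113) to (573,350), and red stripes on the board top near (335,126), (433,179) and (553,237). I'll cast these onto their known heights.

```bash
python3 - <<'E'
from h import *
c=robot.camera("scene"); f=c["frame"]
hsv=cv2.cvtColor(f,cv2.COLOR_RGB2HSV).astype(int)
m=(((hsv[...,0]<8)|(hsv[...,0]>174))&(hsv[...,1]>150)&(hsv[...,2]>70)).astype(np.uint8)
m[:150]=0;m[:,:290]=0;m[:,375:]=0
n,_,st,ce=cv2.connectedComponentsWithStats(m)
for s,q in zip(st[1:],ce[1:]): print(s,q.round(1), plane(c,q,.172)[0].round(4),plane(c,q,.149)[0].round(4))
cr=lambda a:np.array(a)/[5,4.6]+[240,150]-[.4,.4]
print("bar ends",plane(c,cr([[152,113],[573,350]]),.130).round(4))
B=plane(c,cr([[152,113],[573,350]]),.130); print(np.linalg.norm(B[1]-B[0]),np.degrees(np.arctan2(*(B[0]-B[1])[[0,1]])))
print("board front top", plane(c,cr([[328,133],[426,187],[545,247],[185,58],[643,277]]),.172).round(4))
h2=cv2.cvtColor(robot.camera("top")["frame"],cv2.COLOR_RGB2HSV)
c=robot.camera("top")
m=cv2.inRange(h2,(14,170,110),(22,255,255)); m=cv2.morphologyEx(m,cv2.MORPH_CLOSE,np.ones((5,5)))
for k in cv2.findContours(m,0,2)[0]:
    if cv2.contourArea(k)>150:
        r=cv2.minAreaRect((plane(c,k[:,0]*1.,.091)[:,:2]*1000).astype(np.float32)); print(np.round(r[0]),np.round(r[1]),round(r[2],1),k[:,0].mean(0))
E
```

```text
[308 176   2   1   2] [308.5 176. ] [0.706  0.0687 0.172 ] [0.7505 0.1281 0.149 ]
[298 185   1   1   1] [298. 185.] [0.6276 0.0117 0.172 ] [0.6669 0.0673 0.149 ]
[325 188   1   1   1] [325. 188.] [ 0.6815 -0.0452  0.172 ] [0.7243 0.0067 0.149 ]
[325 190   1   1   1] [325. 190.] [ 0.6708 -0.0587  0.172 ] [ 0.713  -0.0077  0.149 ]
[322 195   2   1   2] [322.5 195. ] [ 0.6395 -0.0878  0.172 ] [ 0.6796 -0.0386  0.149 ]
[352 199   2   1   2] [352.5 199. ] [ 0.692  -0.1489  0.172 ] [ 0.7355 -0.1038  0.149 ]
[348 200   3   4   6] [348.7 201.2] [ 0.6721 -0.1563  0.172 ] [ 0.7143 -0.1117  0.149 ]
[343 209   3   1   3] [344. 209.] [ 0.6255 -0.192   0.172 ] [ 0.6647 -0.1497  0.149 ]
[370 209   5   5  18] [372.4 210.8] [ 0.6803 -0.2342  0.172 ] [ 0.723  -0.1946  0.149 ]
[341 210   1   1   1] [341. 210.] [ 0.6146 -0.1935  0.172 ] [ 0.6531 -0.1513  0.149 ]
[369 218   6   8  35] [371.8 221.5] [ 0.6329 -0.2804  0.172 ] [ 0.6726 -0.2439  0.149 ]
[370 232   5   4  17] [372.4 233.5] [ 0.5884 -0.3273  0.172 ] [ 0.6252 -0.2939  0.149 ]
bar ends [[ 0.6781  0.2555  0.13  ]
 [ 0.6471 -0.2115  0.13  ]]
0.4681096809835006 3.8075107260868832
board front top [[ 0.6819  0.0525  0.172 ]
 [ 0.669  -0.0601  0.172 ]
 [ 0.6617 -0.1679  0.172 ]
 [ 0.7001  0.2493  0.172 ]
 [ 0.6757 -0.2244  0.172 ]]
[364. 298.] [62. 91.] 79.1 [193.48717949 275.48717949]
[ 413. -320.] [62. 91.] 82.1 [409.78571429 258.85714286]
[ 427. -182.] [92. 62.] 11.4 [362.82 252.86]
[462.  17.] [91. 61.] 10.5 [292.75675676 241.10810811]
[471. 183.] [89. 62.] 15.3 [234.25454545 238.94545455]
```

```bash
python3 - <<'E'
from h import *
c=robot.camera("scene"); f=c["frame"].astype(float)
R=np.clip(f[...,0]-np.maximum(f[...,1],f[...,2]*1.0)-22,0,None)
from scipy import ndimage
cr=lambda a:np.array(a)/[5,4.6]+[240,150]-[.4,.4]
pts=dict(ba=(335,126),bb=(433,179),bc=(553,237),ka=(307,160),kb=(408,212),kc=(522,273))
Q={}
for k,p in pts.items():
    u,v=cr(p); i,j=int(round(v)),int(round(u))
    w=f[i-3:i+4,j-4:j+5]; red=w[...,0]-w[...,1]; base=np.median(red)
    g=np.clip(red-base-18,0,None); ii,jj=np.mgrid[i-3:i+4,j-4:j+5]
    q=np.array([(g*jj).sum(),(g*ii).sum()])/g.sum(); Q[k]=q
    z=.172 if k[0]=='b' else .150
    print(k,(u,v),q.round(2),plane(c,q,z)[0].round(4), (g>0).sum())
cv2.imwrite("pics/rail2.png",cv2.resize(c["frame"][156:236,266:372,::-1],None,fx=7.5,fy=7.5,interpolation=cv2.INTER_CUBIC))
E
```

```text
ba (np.float64(306.6), np.float64(176.9913043478261)) [306.95 176.19] [0.7005 0.0693 0.172 ] 9
bb (np.float64(326.20000000000005), np.float64(188.51304347826087)) [327.17 187.09] [ 0.692  -0.0417  0.172 ] 10
bc (np.float64(350.20000000000005), np.float64(201.12173913043478)) [350.89 199.54] [ 0.6854 -0.15    0.172 ] 13
ka (np.float64(301.0), np.float64(184.38260869565218)) [300.85 184.1 ] [0.678 0.068 0.15 ] 10
kb (np.float64(321.20000000000005), np.float64(195.68695652173912)) [320.4  195.52] [ 0.6698 -0.0414  0.15  ] 13
kc (np.float64(344.0), np.float64(208.94782608695652)) [343.89 208.88] [ 0.6633 -0.1508  0.15  ] 13
```

View pics/rail2.png

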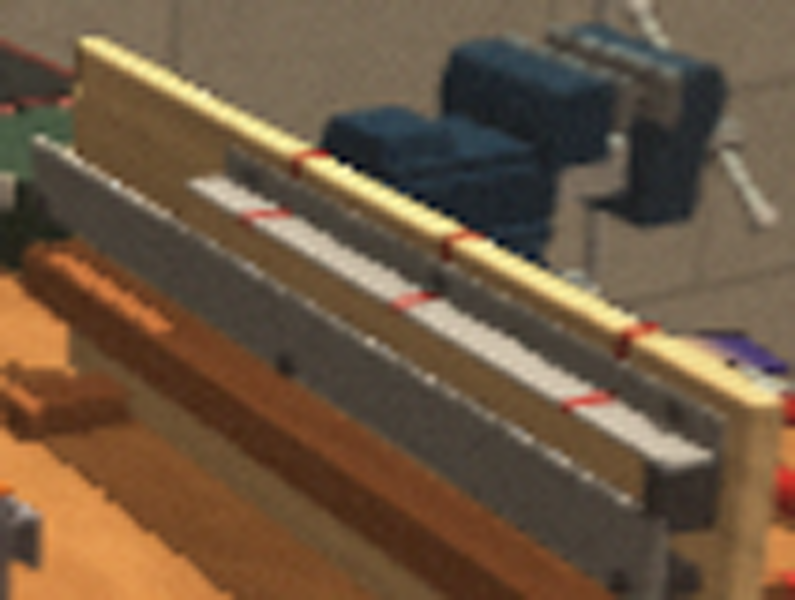

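The keeper stripes give mark spacings of about 110 mm, as they should. Rail yaw is −3.8° and the origin is about (0.661, 0.0235). I'll write a move planner and start with the leftmost box.

```bash
cat >> h.py <<'E'
YR=np.radians(-3.82); RX=np.array([np.cos(YR),np.sin(YR)]); RY=np.array([-np.sin(YR),np.cos(YR)]); O=np.array([.661,.0235])
def rail(x,y): return O+RX*x+RY*y
def toplids():
    c=robot.camera("top"); h2=cv2.cvtColor(c["frame"],cv2.COLOR_RGB2HSV); out=[]
    m=cv2.morphologyEx(cv2.inRange(h2,(14,170,110),(22,255,255)),cv2.MORPH_CLOSE,np.ones((5,5)))
    for k in cv2.findContours(m,0,2)[0]:
        if cv2.contourArea(k)<150: continue
        (x,y),(w,h),a=cv2.minAreaRect((plane(c,k[:,0]*1.,.091)[:,:2]*1000).astype(np.float32))
        if w<h: w,h,a=h,w,a+90
        out.append((round(x),round(y),round(w),round(h),round((a+90)%180-90,1)))
    return out
def plan(xy,z,yaw):
    """yaw: box yaw deg; tool y to lie along box y (either way). prints turn about tool z, then travel in turned tool axes"""
    s=robot.get_state(); R=np.array(s["tcp_rot"]); p=np.array(s["tool_pos"])
    a=np.degrees(np.arctan2(R[1,1],R[0,1])); d=(yaw+90-a+90)%180-90
    A=np.radians(a+d); y=np.array([np.cos(A),np.sin(A)]); x=np.array([-np.sin(A),np.cos(A)])*np.sign(np.dot(R[:2,0],[-np.sin(np.radians(a)),np.cos(np.radians(a))]))
    D=np.array(xy)-p[:2]
    tilt=np.degrees(R[:2,2])
    print("turn z",round(-d,2)," travel",np.round([D@x*1000,D@y*1000,(p[2]-z)*1000],1),"mm | pos",p.round(4),"tilt",tilt.round(2),"F",np.round(s["contact_force"],2),"open",round(s["opening"],3),"t",round(s["t"],2),"q7",round(s["q"][6],2))
E
python3 -c "
from h import *
plan((.364,.298),.03,-10.9)"
```

```text
turn z -9.32  travel [-191.8 -304.5  175.4] mm | pos [0.2332 0.6333 0.2054] tilt [-0.01 -0.01] F [ 0.36  0.29 -0.19] open 0.999 t 0.4 q7 -0.07
```

>>> send_rows(steps=[{"rotation": [0,0,-9.3],"travel": [0,0,0],"claw": -1},{"rotation": [0,0,0],"travel": [-0.024,-0.038,0],"claw": -1},{"rotation": [0,0,0],"travel": [-0.024,-0.038,0],"claw": -1},{"rotation": [0,0,0],"travel": [-0.024,-0.038,0],"claw": -1},{"rotation": [0,0,0],"travel": [-0.024,-0.038,0],"claw": -1},{"rotation": [0,0,0],"travel": [-0.024,-0.038,0],"claw": -1},{"rotation": [0,0,0],"travel": [-0.024,-0.038,0],"claw": -1},{"rotation": [0,0,0],"travel": [-0.024,-0.038,0],"claw": -1},{"rotation": [0,0,0],"travel": [-0.024,-0.038,0],"claw": -1},{"rotation": [0,0,0],"travel": [0,0,0.03],"claw": -1},{"rotation": [0,0,0],"travel": [0,0,0],"claw": -1}])

```text
t: 1.78
tool_pos: [0.3636, 0.2976, 0.1745]
tcp_rot: [[-0.982, 0.19, -0.002], [0.19, 0.982, -0.002], [0.001, -0.002, -1.0]]
contact_force: [0.6, -0.5, -0.0]
opening: 1.001
```

```bash
python3 -c "
from h import *
plan((.364,.298),.03,-10.9)"
```

```text
turn z -0.05  travel [ -0.3   0.5 144.5] mm | pos [0.3636 0.2976 0.1745] tilt [-0.09 -0.11] F [ 0.62 -0.51 -0.01] open 1.001 t 1.77 q7 0.59
```

>>> send_rows(steps=[{"rotation": [0,0,0],"travel": [0,0,0.036],"claw": -1},{"rotation": [0,0,0],"travel": [0,0,0.036],"claw": -1},{"rotation": [0,0,0],"travel": [0,0,0.036],"claw": -1},{"rotation": [0,0,0],"travel": [0,0,0.036],"claw": -1},{"rotation": [0,0,0],"travel": [0,0,0],"claw": 1},{"rotation": [0,0,0],"travel": [0,0,0],"claw": 1},{"rotation": [0,0,0],"travel": [0,0,0],"claw": 1},{"rotation": [0,0,0],"travel": [0,0,0],"claw": 1},{"rotation": [0,0,0],"travel": [0,0,-0.02],"claw": 1},{"rotation": [0,0,0],"travel": [0,0,-0.02],"claw": 1},{"rotation": [0,0,0],"travel": [0,0,0],"claw": 1},{"rotation": [0,0,0],"travel": [0,0,0],"claw": 1}], squeeze=25)

```text
t: 3.28
tool_pos: [0.364, 0.2985, 0.0712]
tcp_rot: [[-0.982, 0.189, -0.0], [0.189, 0.982, 0.0], [0.0, 0.0, -1.0]]
contact_force: [-1.1, -0.3, -1.0]
opening: 0.645
```

>>> send_rows(steps=[{"rotation": [0,0,0],"travel": [0,0,0.025],"claw": 1},{"rotation": [0,0,0],"travel": [0,0,0.014],"claw": 1},{"rotation": [0,0,0],"travel": [0,0,0.001],"claw": 1},{"rotation": [0,0,0],"travel": [0,0,0],"claw": -1},{"rotation": [0,0,0],"travel": [0,0,0],"claw": -1},{"rotation": [0,0,0],"travel": [0,0,0],"claw": -1},{"rotation": [0,0,0],"travel": [0,0,-0.04],"claw": -1},{"rotation": [0,0,0],"travel": [0,0,-0.04],"claw": -1},{"rotation": [0,0,0],"travel": [0,0,-0.03],"claw": -1},{"rotation": [0,0,-8.73],"travel": [0,0,0],"claw": -1},{"rotation": [0,0,-8.73],"travel": [0,0,0],"claw": -1},{"rotation": [0,0,-8.73],"travel": [0,0,0],"claw": -1},{"rotation": [0,0,0],"travel": [-0.0182,-0.0348,0],"claw": -1},{"rotation": [0,0,0],"travel": [-0.0182,-0.0348,0],"claw": -1},{"rotation": [0,0,0],"travel": [-0.0182,-0.0348,0],"claw": -1},{"rotation": [0,0,0],"travel": [-0.0182,-0.0348,0],"claw": -1},{"rotation": [0,0,0],"travel": [0,0,0],"claw": -1}])

```text
t: 5.4
tool_pos: [0.4726, 0.1811, 0.1417]
tcp_rot: [[-0.966, -0.259, 0.001], [-0.259, 0.966, -0.0], [-0.001, -0.001, -1.0]]
contact_force: [0.0, 0.9, -0.6]
opening: 1.001
```

```bash
python3 -c "
from h import *
print(toplids())
plan((.471,.183),.03,15.3)"
```

```text
[(413, -319, 91, 62, -7.9), (426, -182, 93, 62, 11.4), (462, 17, 89, 61, 10.7)]
turn z -0.16  travel [  0.4   0.6 111.6] mm | pos [0.4715 0.1826 0.1416] tilt [ 0.01 -0.01] F [-0.82 -0.05  0.59] open 0.999 t 5.45 q7 1.41
```

>>> send_rows(steps=[{"rotation": [0,0,0],"travel": [0,0,0.036],"claw": -1},{"rotation": [0,0,0],"travel": [0,0,0.036],"claw": -1},{"rotation": [0,0,0],"travel": [0,0,0.039],"claw": -1},{"rotation": [0,0,0],"travel": [0,0,0],"claw": 1},{"rotation": [0,0,0],"travel": [0,0,0],"claw": 1},{"rotation": [0,0,0],"travel": [0,0,0],"claw": 1},{"rotation": [0,0,0],"travel": [0,0,0],"claw": 1},{"rotation": [0,0,0],"travel": [0,0,-0.02],"claw": 1},{"rotation": [0,0,0],"travel": [0,0,-0.02],"claw": 1},{"rotation": [0,0,0],"travel": [0,0,0],"claw": 1},{"rotation": [0,0,0],"travel": [0,0,0],"claw": 1}])

```text
t: 6.82
tool_pos: [0.4709, 0.1834, 0.0702]
tcp_rot: [[-0.965, -0.264, -0.0], [-0.264, 0.965, 0.0], [0.0, 0.0, -1.0]]
contact_force: [0.2, -0.2, -1.2]
opening: 0.642
```

```bash
python3 -c "
from h import *
for (x,y) in [(-52,165),(-52,-175)]: plan(rail(x/1000,y/1000),.13,-3.82)"
```

```text
turn z 19.1  travel [-148.4   18.1  -59.8] mm | pos [0.4709 0.1834 0.0702] tilt [-0.  0.] F [ 0.19 -0.2  -1.16] open 0.642 t 6.83 q7 1.45
turn z 19.1  travel [-148.4 -321.9  -59.8] mm | pos [0.4709 0.1834 0.0702] tilt [-0.  0.] F [ 0.19 -0.2  -1.16] open 0.642 t 6.83 q7 1.45
```

>>> send_rows(steps=[{"rotation": [0,0,0],"travel": [0,0,0.025],"claw": 1},{"rotation": [0,0,0],"travel": [0,0,0.014],"claw": 1},{"rotation": [0,0,0],"travel": [0,0,0.001],"claw": 1},{"rotation": [0,0,0],"travel": [0,0,0],"claw": -1},{"rotation": [0,0,0],"travel": [0,0,0],"claw": -1},{"rotation": [0,0,0],"travel": [0,0,0],"claw": -1},{"rotation": [0,0,0],"travel": [0,0,-0.04],"claw": -1},{"rotation": [0,0,0],"travel": [0,0,-0.04],"claw": -1},{"rotation": [0,0,0],"travel": [0,0,-0.03],"claw": -1},{"rotation": [0,0,4.7],"travel": [0,0,0],"claw": -1},{"rotation": [0,0,0],"travel": [0.0099,-0.0405,0],"claw": -1},{"rotation": [0,0,0],"travel": [0.0099,-0.0405,0],"claw": -1},{"rotation": [0,0,0],"travel": [0.0099,-0.0405,0],"claw": -1},{"rotation": [0,0,0],"travel": [0.0099,-0.0405,0],"claw": -1},{"rotation": [0,0,0],"travel": [0,0,0],"claw": -1}])

```text
t: 8.7
tool_pos: [0.4616, 0.0143, 0.1409]
tcp_rot: [[-0.984, -0.179, 0.001], [-0.179, 0.984, -0.0], [-0.0, -0.0, -1.0]]
contact_force: [0.2, -0.2, 0.7]
opening: 1.002
```

```bash
python3 -c "
from h import *
print(toplids())
plan((.462,.017),.03,10.6)"
```

```text
[(364, 295, 91, 61, -10.6), (413, -319, 91, 62, -7.9), (427, -182, 91, 61, 11.7), (470, 182, 89, 61, 14.9)]
turn z -0.17  travel [ -0.3   0.9 110.8] mm | pos [0.4619 0.0161 0.1408] tilt [0.03 0.02] F [1.1  1.07 0.36] open 0.999 t 8.75 q7 1.66
```

>>> send_rows(steps=[{"rotation": [0,0,0],"travel": [0,0,0.036],"claw": -1},{"rotation": [0,0,0],"travel": [0,0,0.036],"claw": -1},{"rotation": [0,0,0],"travel": [0,0,0.038],"claw": -1},{"rotation": [0,0,0],"travel": [0,0,0],"claw": 1},{"rotation": [0,0,0],"travel": [0,0,0],"claw": 1},{"rotation": [0,0,0],"travel": [0,0,0],"claw": 1},{"rotation": [0,0,0],"travel": [0,0,0],"claw": 1},{"rotation": [0,0,0],"travel": [0,0,-0.02],"claw": 1},{"rotation": [0,0,0],"travel": [0,0,-0.02],"claw": 1},{"rotation": [0,0,0],"travel": [0,0,0],"claw": 1},{"rotation": [0,0,0],"travel": [0,0,0],"claw": 1}])

```text
t: 10.12
tool_pos: [0.4615, 0.017, 0.0701]
tcp_rot: [[-0.983, -0.184, -0.0], [-0.184, 0.983, 0.0], [0.0, 0.0, -1.0]]
contact_force: [-0.3, -0.0, -5.4]
opening: 0.648
```

```bash
python3 -c "
from h import *
for (x,y) in [(-52,165),(-52,-175)]: plan(rail(x/1000,y/1000),.14,-3.82)"
```

```text
turn z 14.4  travel [-146.6  184.7  -69.9] mm | pos [0.4615 0.017  0.0701] tilt [-0.02  0.01] F [-0.34 -0.04 -5.37] open 0.648 t 10.12 q7 1.73
turn z 14.4  travel [-146.6 -155.3  -69.9] mm | pos [0.4615 0.017  0.0701] tilt [-0.02  0.01] F [-0.34 -0.04 -5.37] open 0.648 t 10.12 q7 1.73
```

Third box is heavy (−5.4 N). Carrying it to the bay.

>>> send_rows(steps=[{"rotation": [0,0,0],"travel": [0,0,-0.025],"claw": 1},{"rotation": [0,0,0],"travel": [0,0,-0.025],"claw": 1},{"rotation": [0,0,0],"travel": [0,0,-0.025],"claw": 1},{"rotation": [0,0,7.2],"travel": [0,0,0],"claw": 1},{"rotation": [0,0,7.2],"travel": [0,0,0],"claw": 1},{"rotation": [0,0,0],"travel": [-0.03,0,0],"claw": 1},{"rotation": [0,0,0],"travel": [-0.03,0,0],"claw": 1},{"rotation": [0,0,0],"travel": [-0.03,0,0],"claw": 1},{"rotation": [0,0,0],"travel": [-0.03,0,0],"claw": 1},{"rotation": [0,0,0],"travel": [-0.0266,0,0],"claw": 1},{"rotation": [0,0,0],"travel": [0,0.0308,0],"claw": 1},{"rotation": [0,0,0],"travel": [0,0.0308,0],"claw": 1},{"rotation": [0,0,0],"travel": [0,0.0308,0],"claw": 1},{"rotation": [0,0,0],"travel": [0,0.0308,0],"claw": 1},{"rotation": [0,0,0],"travel": [0,0.0308,0],"claw": 1},{"rotation": [0,0,0],"travel": [0,0.0308,0],"claw": 1},{"rotation": [0,0,0],"travel": [0,0,0],"claw": 1},{"rotation": [0,0,0],"travel": [0,0,0],"claw": 1}])

```text
t: 12.38
tool_pos: [0.62, 0.1908, 0.1443]
tcp_rot: [[-0.998, 0.067, -0.002], [0.067, 0.998, -0.001], [0.001, -0.001, -1.0]]
contact_force: [-0.4, 0.1, -5.0]
opening: 0.64
```

```bash
python3 - <<'E'
from h import *
plan(rail(-.052,.165),.095,-3.82)
c=robot.camera("scene"); cv2.imwrite("pics/s1.png",cv2.resize(c["frame"][110:280,200:400,::-1],None,fx=4,fy=3.5,interpolation=cv2.INTER_CUBIC))
# expected outlines: bar front top edge ends, lip bottom back/front ends for current pose
p=np.array(robot.get_state()["tool_pos"]); b=p-[0,0,.03]
g=lambda x,y,z:np.r_[rail(x,y),z]
print("bar",proj(c,[g(0,.235,.13),g(0,.098,.13),g(0,-.235,.13)]).round(1).tolist())
lb=lambda x,y,z:np.r_[b[:2]+RX*x+RY*y,b[2]+z]
print("hook lip right bottom/top outer",proj(c,[lb(.064,-.026,.048),lb(.064,-.026,.072),lb(.06,-.026,.048),lb(.045,-.03,0)]).round(1).tolist())
E
```

```text
turn z -0.02  travel [-0.   0.8 49.3] mm | pos [0.62   0.1908 0.1443] tilt [-0.09 -0.07] F [-0.36  0.08 -5.04] open 0.64 t 12.38 q7 1.28
bar [[269.3, 174.0], [288.4, 185.7], [353.5, 225.7]]
hook lip right bottom/top outer [[286.1, 172.2], [286.3, 165.1], [285.0, 172.3], [281.1, 187.2]]
```

View pics/s1.png

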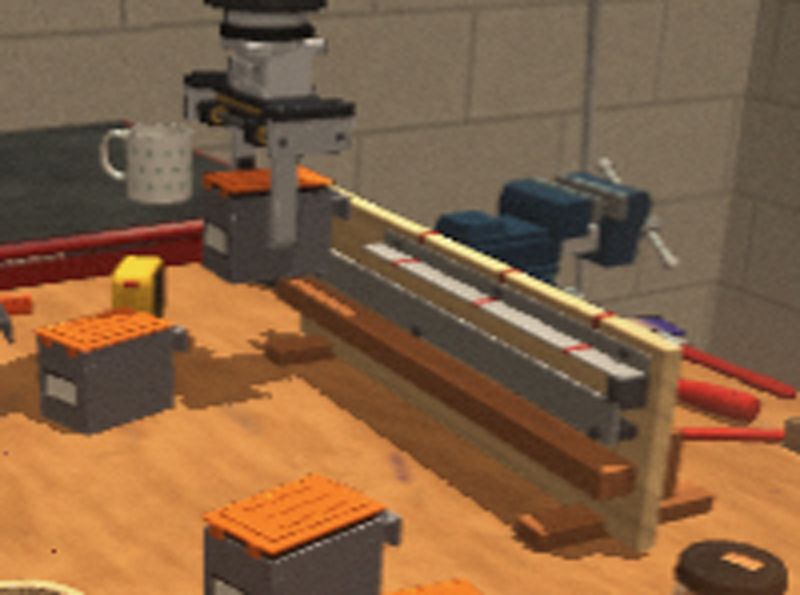

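>>> send_rows(steps=[{"rotation": [0,0,0],"travel": [0,0,0.015],"claw": 1},{"rotation": [0,0,0],"travel": [0,0,0.012],"claw": 1},{"rotation": [0,0,0],"travel": [0,0,0.007],"claw": 1},{"rotation": [0,0,0],"travel": [0,0,0.007],"claw": 1},{"rotation": [0,0,0],"travel": [0,0,0],"claw": 1}])

```text
t: 13.05
tool_pos: [0.6202, 0.1914, 0.1039]
tcp_rot: [[-0.998, 0.067, -0.001], [0.067, 0.998, -0.0], [0.001, -0.0, -1.0]]
contact_force: [-0.2, -0.3, -5.0]
opening: 0.647
```

>>> send_rows(steps=[{"rotation": [0,0,0],"travel": [0,0,0.004],"claw": 1},{"rotation": [0,0,0],"travel": [0,0,0.004],"claw": 1},{"rotation": [0,0,0],"travel": [0,0,0],"claw": 1},{"rotation": [0,0,0],"travel": [0,-0.01,0],"claw": 1},{"rotation": [0,0,0],"travel": [0,-0.015,0],"claw": 1},{"rotation": [0,0,0],"travel": [0,-0.015,0],"claw": 1},{"rotation": [0,0,0],"travel": [0,-0.015,0],"claw": 1},{"rotation": [0,0,0],"travel": [0,-0.015,0],"claw": 1},{"rotation": [0,0,0],"travel": [0,-0.015,0],"claw": 1},{"rotation": [0,0,0],"travel": [0,-0.015,0],"claw": 1},{"rotation": [0,0,0],"travel": [0,0,0],"claw": 1}])

```text
t: 14.42
tool_pos: [0.6138, 0.0901, 0.0966]
tcp_rot: [[-0.998, 0.069, 0.0], [0.069, 0.998, -0.0], [-0.0, -0.0, -1.0]]
contact_force: [0.4, -0.5, -5.8]
opening: 0.641
```

>>> send_rows(steps=[{"rotation": [0,0,0],"travel": [0,-0.0149,0],"claw": 1},{"rotation": [0,0,0],"travel": [0,-0.0149,0],"claw": 1},{"rotation": [0,0,0],"travel": [0,-0.0149,0],"claw": 1},{"rotation": [0,0,0],"travel": [0,-0.0149,0],"claw": 1},{"rotation": [0,0,0],"travel": [0,-0.0149,0],"claw": 1},{"rotation": [0,0,0],"travel": [0,-0.0149,0],"claw": 1},{"rotation": [0,0,0],"travel": [0,-0.0149,0],"claw": 1},{"rotation": [0,0,0],"travel": [0,-0.0149,0],"claw": 1},{"rotation": [0,0,0],"travel": [0,0,0],"claw": 1}])

```text
t: 15.55
tool_pos: [0.6057, -0.0289, 0.0965]
tcp_rot: [[-0.998, 0.069, -0.0], [0.069, 0.998, -0.0], [-0.0, -0.0, -1.0]]
contact_force: [-0.1, 0.3, -4.7]
opening: 0.644
```

```bash
python3 -c "
from h import *
plan(rail(-.052,-.175),.095,-3.82)"
```

```text
turn z -0.12  travel [   0.3 -119.1    1.5] mm | pos [ 0.6057 -0.0289  0.0965] tilt [-0.   -0.03] F [-0.14  0.32 -4.66] open 0.644 t 15.55 q7 1.64
```

>>> send_rows(steps=[{"rotation": [0,0,0],"travel": [0,-0.0149,0],"claw": 1},{"rotation": [0,0,0],"travel": [0,-0.0149,0],"claw": 1},{"rotation": [0,0,0],"travel": [0,-0.0149,0],"claw": 1},{"rotation": [0,0,0],"travel": [0,-0.0149,0],"claw": 1},{"rotation": [0,0,0],"travel": [0,-0.0149,0],"claw": 1},{"rotation": [0,0,0],"travel": [0,-0.0149,0],"claw": 1},{"rotation": [0,0,0],"travel": [0,-0.0149,0],"claw": 1},{"rotation": [0,0,0],"travel": [0,-0.0149,0],"claw": 1},{"rotation": [0,0,0],"travel": [0,0,0],"claw": 1}])

```text
t: 16.68
tool_pos: [0.5976, -0.148, 0.0966]
tcp_rot: [[-0.998, 0.069, 0.0], [0.069, 0.998, -0.001], [-0.0, -0.001, -1.0]]
contact_force: [-1.6, -0.9, -5.1]
opening: 0.643
```

```bash
python3 - <<'E'
from h import *
plan(rail(-.052,-.175),.095,-3.82)
c=robot.camera("scene"); cv2.imwrite("pics/s2.png",cv2.resize(c["frame"][140:260,260:400,::-1],None,fx=5.7,fy=5,interpolation=cv2.INTER_CUBIC))
p=np.array(robot.get_state()["tool_pos"]); b=p-[0,0,.03]
lb=lambda x,y,z:np.r_[b[:2]+RX*x+RY*y,b[2]+z]
print(proj(c,[lb(.045,-.026,.072),lb(.064,-.026,.072),lb(.064,-.026,.048),lb(.045,-.03,0)]).round(1).tolist())
E
```

```text
turn z -0.13  travel [0.2 0.4 1.6] mm | pos [ 0.5976 -0.148   0.0966] tilt [ 0.   -0.05] F [-1.63 -0.92 -5.11] open 0.643 t 16.68 q7 1.85
[[343.2, 218.0], [349.2, 216.7], [348.3, 225.2], [341.6, 243.8]]
```

View pics/s2.png

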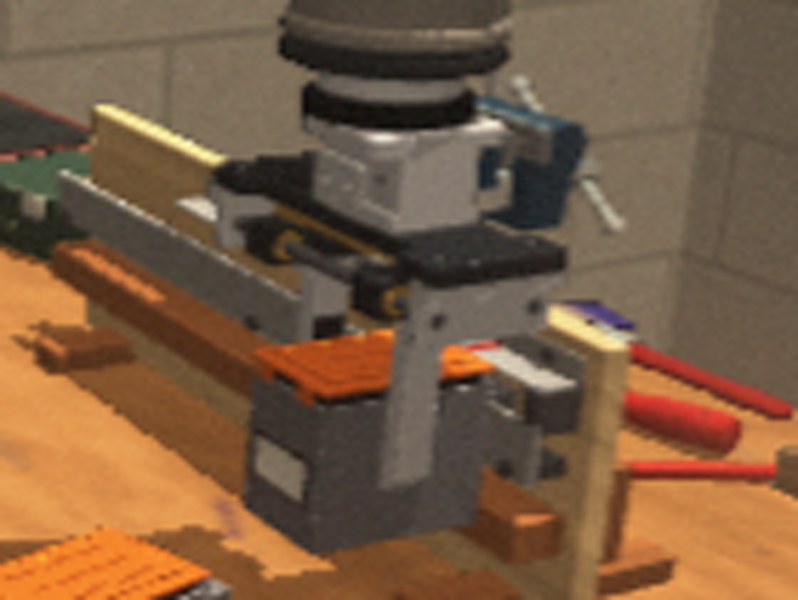

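>>> send_rows(steps=[{"rotation": [0,0,0],"travel": [0,0,0.002],"claw": 1},{"rotation": [0,0,0],"travel": [0,0,0.002],"claw": 1},{"rotation": [0,0,0],"travel": [0,0,0],"claw": -1},{"rotation": [0,0,0],"travel": [0,0,0],"claw": -1},{"rotation": [0,0,0],"travel": [0,0,0],"claw": -1},{"rotation": [0,0,0],"travel": [0,0,-0.03],"claw": -1},{"rotation": [0,0,0],"travel": [0,0,-0.03],"claw": -1},{"rotation": [0,0,0],"travel": [0.004,0,-0.03],"claw": 1},{"rotation": [0,0,0],"travel": [0,0,0],"claw": 1},{"rotation": [0,0,0],"travel": [0,0,0],"claw": 1},{"rotation": [0,0,0],"travel": [0,0,0],"claw": 1},{"rotation": [0,0,0],"travel": [0,0,0],"claw": 1}])

```text
t: 18.23
tool_pos: [0.5936, -0.1458, 0.1818]
tcp_rot: [[-0.998, 0.067, -0.001], [0.067, 0.998, -0.0], [0.001, -0.0, -1.0]]
contact_force: [0.1, -0.6, -0.3]
opening: 0.503
```

```bash
python3 - <<'E'
from h import *
plan(rail(-.056,-.175),.145,-3.82)
c=robot.camera("scene"); cv2.imwrite("pics/s3.png",cv2.resize(c["frame"][140:260,260:400,::-1],None,fx=5.7,fy=5,interpolation=cv2.INTER_CUBIC))
print(toplids())
E
```

```text
turn z -0.01  travel [ 0.1 -1.5 36.8] mm | pos [ 0.5936 -0.1458  0.1818] tilt [-0.07 -0.01] F [ 0.11 -0.57 -0.26] open 0.503 t 18.23 q7 1.81
[(364, 296, 92, 61, -10.6), (413, -319, 91, 62, -7.9), (470, 183, 90, 61, 15.6)]
```

View pics/s3.png

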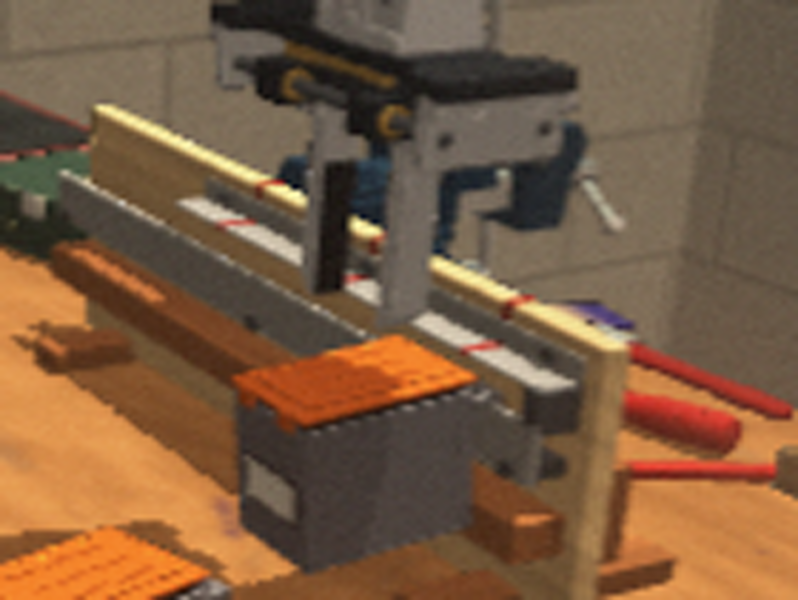

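>>> send_rows(steps=[{"rotation": [0,0,0],"travel": [0,-0.0015,0.01],"claw": 1},{"rotation": [0,0,0],"travel": [0,0,0],"claw": 1},{"rotation": [0,0,0],"travel": [0,0,0.008],"claw": 1},{"rotation": [0,0,0],"travel": [0,0,0.008],"claw": 1},{"rotation": [0,0,0],"travel": [0,0,0.003],"claw": 1},{"rotation": [0,0,0],"travel": [0,0,0.002],"claw": 1},{"rotation": [0,0,0],"travel": [0,0,0.002],"claw": 1},{"rotation": [0,0,0],"travel": [0,0,0.002],"claw": 1},{"rotation": [0,0,0],"travel": [0,0,0.001],"claw": 1},{"rotation": [0,0,0],"travel": [0,0,0],"claw": 1}])

```text
t: 19.58
tool_pos: [0.5941, -0.1474, 0.1468]
tcp_rot: [[-0.998, 0.067, 0.001], [0.067, 0.998, -0.0], [-0.001, 0.0, -1.0]]
contact_force: [-0.6, 0.1, 3.8]
opening: 0.005
```

>>> send_rows(steps=[{"rotation": [0,0,0],"travel": [0,0,0.0015],"claw": 1},{"rotation": [0,0,0],"travel": [0,0,0.0015],"claw": 1},{"rotation": [0,0,0],"travel": [0,0,0.001],"claw": 1},{"rotation": [0,0,0],"travel": [0,0,0],"claw": 1}])

```text
t: 20.08
tool_pos: [0.5944, -0.1475, 0.1434]
tcp_rot: [[-0.998, 0.067, 0.001], [0.067, 0.998, 0.0], [-0.001, 0.0, -1.0]]
contact_force: [-1.6, 0.7, 11.6]
opening: 0.007
```

>>> send_rows(steps=[{"rotation": [0,0,0],"travel": [0,0,0.001],"claw": 1},{"rotation": [0,0,0],"travel": [0,0,0],"claw": 1}])

```text
t: 20.32
tool_pos: [0.5946, -0.1475, 0.1431]
tcp_rot: [[-0.998, 0.067, 0.002], [0.067, 0.998, 0.0], [-0.002, 0.0, -1.0]]
contact_force: [-5.7, 0.9, 22.1]
opening: 0.005
```

>>> send_rows(steps=[{"rotation": [0,0,0],"travel": [0,0,0.001],"claw": 1},{"rotation": [0,0,0],"travel": [0,0,0],"claw": 1}])

```text
t: 20.58
tool_pos: [0.5947, -0.1476, 0.1428]
tcp_rot: [[-0.998, 0.067, 0.003], [0.067, 0.998, 0.0], [-0.003, 0.001, -1.0]]
contact_force: [-9.0, 3.0, 32.5]
opening: 0.003
```

>>> send_rows(steps=[{"rotation": [0,0,0],"travel": [0,0,-0.015],"claw": 1},{"rotation": [0,0,0],"travel": [0,0,-0.03],"claw": 1},{"rotation": [0,0,-7.65],"travel": [0,0,0],"claw": -1},{"rotation": [0,0,-7.65],"travel": [0,0,0],"claw": -1},{"rotation": [0,0,0],"travel": [0.0344,0,0],"claw": -1},{"rotation": [0,0,0],"travel": [0.0344,0,0],"claw": -1},{"rotation": [0,0,0],"travel": [0.0344,0,0],"claw": -1},{"rotation": [0,0,0],"travel": [0.0344,0,0],"claw": -1},{"rotation": [0,0,0],"travel": [0.0344,0,0],"claw": -1},{"rotation": [0,0,0],"travel": [0,0,0],"claw": -1}])

```text
t: 21.82
tool_pos: [0.4235, -0.1821, 0.1859]
tcp_rot: [[-0.98, -0.197, 0.0], [-0.197, 0.98, 0.001], [-0.001, 0.001, -1.0]]
contact_force: [0.5, 0.1, 0.8]
opening: 0.818
```

```bash
python3 - <<'E'
from h import *
print(toplids())
plan((.4265,-.182),.03,11.5)
print(lids(robot.camera("scene"),.091))
c=robot.camera("scene"); k=[q for q in lids(c,.143,150)]; print(k)
E
```

```text
[(364, 296, 91, 62, -11.5), (470, 183, 89, 61, 15.2), (585, -153, 70, 64, -1.8)]
turn z -0.07  travel [ -1.4  -0.6 156. ] mm | pos [ 0.4251 -0.1817  0.186 ] tilt [0.06 0.02] F [0.5  0.44 0.39] open 0.863 t 21.88 q7 2.09
[(413, -323, 95, 62, -8.4, [299.0, 289.0]), (425, -186, 99, 62, 11.7, [273.0, 256.0]), (665, -58, 124, 72, 2.1, [321.0, 217.0]), (499, 196, 204, 88, 46.1, [226.0, 201.0])]
[(366, -385, 84, 55, -8.4, [300.0, 289.0]), (377, -264, 87, 54, 11.9, [272.0, 257.0]), (588, -152, 110, 62, 3.2, [322.0, 217.0]), (323, 145, 79, 58, -10.3, [180.0, 197.0]), (452, 84, 222, 81, 46.3, [228.0, 199.0])]
```

>>> send_rows(steps=[{"rotation": [0,0,0],"travel": [-0.0014,0,0.04],"claw": -1},{"rotation": [0,0,0],"travel": [0,0,0.04],"claw": -1},{"rotation": [0,0,0],"travel": [0,0,0.04],"claw": -1},{"rotation": [0,0,0],"travel": [0,0,0.036],"claw": -1},{"rotation": [0,0,0],"travel": [0,0,0],"claw": 1},{"rotation": [0,0,0],"travel": [0,0,0],"claw": 1},{"rotation": [0,0,0],"travel": [0,0,0],"claw": 1},{"rotation": [0,0,0],"travel": [0,0,0],"claw": 1},{"rotation": [0,0,0],"travel": [0,0,-0.02],"claw": 1},{"rotation": [0,0,0],"travel": [0,0,-0.02],"claw": 1},{"rotation": [0,0,0],"travel": [0,0,0],"claw": 1},{"rotation": [0,0,0],"travel": [0,0,0],"claw": 1}])

```text
t: 23.48
tool_pos: [0.4266, -0.1811, 0.0693]
tcp_rot: [[-0.98, -0.199, 0.0], [-0.199, 0.98, 0.0], [-0.0, 0.0, -1.0]]
contact_force: [-0.1, -0.3, -1.8]
opening: 0.643
```

```bash
python3 -c "
from h import *
for (x,y) in [(-52,165),(-52,-65)]: plan(rail(x/1000,y/1000),.145,-3.82)"
```

```text
turn z 15.31  travel [-168.3  384.7  -75.7] mm | pos [ 0.4266 -0.1811  0.0693] tilt [0.01 0.01] F [-0.06 -0.26 -1.83] open 0.643 t 23.48 q7 2.22
turn z 15.31  travel [-168.3  154.7  -75.7] mm | pos [ 0.4266 -0.1811  0.0693] tilt [0.01 0.01] F [-0.06 -0.26 -1.83] open 0.643 t 23.48 q7 2.22
```

>>> send_rows(steps=[{"rotation": [0,0,0],"travel": [0,0,0.025],"claw": 1},{"rotation": [0,0,0],"travel": [0,0,0.014],"claw": 1},{"rotation": [0,0,0],"travel": [0,0,0.001],"claw": 1},{"rotation": [0,0,0],"travel": [0,0,0],"claw": -1},{"rotation": [0,0,0],"travel": [0,0,0],"claw": -1},{"rotation": [0,0,0],"travel": [0,0,0],"claw": -1},{"rotation": [0,0,0],"travel": [0,0,-0.04],"claw": -1},{"rotation": [0,0,0],"travel": [0,0,-0.04],"claw": -1},{"rotation": [0,0,0],"travel": [0,0,-0.03],"claw": -1},{"rotation": [0,0,9.7],"travel": [0,0,0],"claw": -1},{"rotation": [0,0,9.7],"travel": [0,0,0],"claw": -1},{"rotation": [0,0,0],"travel": [-0.0014,-0.0347,0],"claw": -1},{"rotation": [0,0,0],"travel": [-0.0014,-0.0347,0],"claw": -1},{"rotation": [0,0,0],"travel": [-0.0014,-0.0347,0],"claw": -1},{"rotation": [0,0,0],"travel": [-0.0014,-0.0347,0],"claw": -1},{"rotation": [0,0,0],"travel": [0,0,0],"claw": -1}])

```text
t: 25.48
tool_pos: [0.4123, -0.3218, 0.1397]
tcp_rot: [[-0.99, 0.141, 0.0], [0.141, 0.99, -0.001], [-0.0, -0.001, -1.0]]
contact_force: [0.0, 0.6, -0.0]
opening: 1.001
```

```bash
python3 -c "
from h import *
print(toplids())
plan((.413,-.3195),.03,-7.9)
print(lids(robot.camera('scene')))"
```

```text
[(364, 295, 90, 62, -11.8), (425, -182, 92, 62, 11.4), (470, 183, 89, 61, 15.2), (585, -153, 70, 64, -1.8)]
turn z -0.14  travel [ -0.3   0.8 109.5] mm | pos [ 0.4126 -0.3202  0.1395] tilt [-0.01 -0.01] F [ 0.27  0.72 -0.11] open 1.0 t 25.52 q7 2.17
[(413, -323, 95, 62, -8.7, [302.0, 289.0]), (420, -190, 99, 62, 11.6, [271.0, 258.0]), (495, 195, 209, 88, 45.1, [225.0, 202.0])]
```

>>> send_rows(steps=[{"rotation": [0,0,0],"travel": [0,0,0.036],"claw": -1},{"rotation": [0,0,0],"travel": [0,0,0.036],"claw": -1},{"rotation": [0,0,0],"travel": [0,0,0.037],"claw": -1},{"rotation": [0,0,0],"travel": [0,0,0],"claw": 1},{"rotation": [0,0,0],"travel": [0,0,0],"claw": 1},{"rotation": [0,0,0],"travel": [0,0,0],"claw": 1},{"rotation": [0,0,0],"travel": [0,0,0],"claw": 1},{"rotation": [0,0,0],"travel": [0,0,-0.02],"claw": 1},{"rotation": [0,0,0],"travel": [0,0,-0.02],"claw": 1},{"rotation": [0,0,0],"travel": [0,0,0],"claw": 1},{"rotation": [0,0,0],"travel": [0,0,0],"claw": 1}])

```text
t: 26.95
tool_pos: [0.4128, -0.3192, 0.07]
tcp_rot: [[-0.99, 0.138, -0.0], [0.138, 0.99, 0.0], [0.0, 0.0, -1.0]]
contact_force: [0.3, 0.2, -5.2]
opening: 0.644
```

```bash
python3 -c "
from h import *
for (x,y) in [(-52,165),(-52,-65)]: plan(rail(x/1000,y/1000),.145,-3.82)"
```

```text
turn z -4.09  travel [-172.8  523.5  -75. ] mm | pos [ 0.4128 -0.3192  0.07  ] tilt [-0.02  0.02] F [ 0.3   0.16 -5.2 ] open 0.644 t 26.95 q7 2.25
turn z -4.09  travel [-172.8  293.5  -75. ] mm | pos [ 0.4128 -0.3192  0.07  ] tilt [-0.02  0.02] F [ 0.3   0.16 -5.2 ] open 0.644 t 26.95 q7 2.25
```

>>> send_rows(steps=[{"rotation": [0,0,0],"travel": [0,0,-0.03],"claw": 1},{"rotation": [0,0,0],"travel": [0,0,-0.03],"claw": 1},{"rotation": [0,0,0],"travel": [0,0,-0.03],"claw": 1},{"rotation": [0,0,-4.1],"travel": [0,0,0],"claw": 1},{"rotation": [0,0,0],"travel": [0,0.0326,0],"claw": 1},{"rotation": [0,0,0],"travel": [0,0.0326,0],"claw": 1},{"rotation": [0,0,0],"travel": [0,0.0326,0],"claw": 1},{"rotation": [0,0,0],"travel": [0,0.0326,0],"claw": 1},{"rotation": [0,0,0],"travel": [0,0.0326,0],"claw": 1},{"rotation": [0,0,0],"travel": [0,0.0326,0],"claw": 1},{"rotation": [0,0,0],"travel": [0,0.0326,0],"claw": 1},{"rotation": [0,0,0],"travel": [0,0.0326,0],"claw": 1},{"rotation": [0,0,0],"travel": [0,0.0326,0],"claw": 1},{"rotation": [0,0,0],"travel": [-0.0345,0,0],"claw": 1},{"rotation": [0,0,0],"travel": [-0.0345,0,0],"claw": 1},{"rotation": [0,0,0],"travel": [-0.0345,0,0],"claw": 1},{"rotation": [0,0,0],"travel": [-0.0345,0,0],"claw": 1},{"rotation": [0,0,0],"travel": [-0.0345,0,0],"claw": 1}])

```text
t: 29.2
tool_pos: [0.6053, -0.0383, 0.1591]
tcp_rot: [[-0.998, 0.067, -0.002], [0.067, 0.998, -0.0], [0.002, -0.0, -1.0]]
contact_force: [0.4, -0.1, -4.3]
opening: 0.64
```

>>> send_rows(steps=[{"rotation": [0,0,0],"travel": [0,0.0328,0],"claw": 1},{"rotation": [0,0,0],"travel": [0,0.0328,0],"claw": 1},{"rotation": [0,0,0],"travel": [0,0.0328,0],"claw": 1},{"rotation": [0,0,0],"travel": [0,0.0328,0],"claw": 1},{"rotation": [0,0,0],"travel": [0,0.0328,0],"claw": 1},{"rotation": [0,0,0],"travel": [0,0.0328,0],"claw": 1},{"rotation": [0,0,0],"travel": [0,0.0328,0],"claw": 1},{"rotation": [0,0,0],"travel": [0,0,0],"claw": 1},{"rotation": [0,0,0],"travel": [0,0,0],"claw": 1}])

```text
t: 30.32
tool_pos: [0.6196, 0.19, 0.1594]
tcp_rot: [[-0.998, 0.067, -0.001], [0.067, 0.998, -0.001], [0.001, -0.001, -1.0]]
contact_force: [-0.3, -0.7, -5.5]
opening: 0.644
```

```bash
python3 -c "
from h import *
plan(rail(-.052,.165),.096,-3.82)"
```

```text
turn z -0.02  travel [-0.4  1.6 63.4] mm | pos [0.6196 0.19   0.1594] tilt [-0.09 -0.06] F [-0.31 -0.72 -5.45] open 0.644 t 30.32 q7 1.24
```

>>> send_rows(steps=[{"rotation": [0,0,0],"travel": [0,0,0.02],"claw": 1},{"rotation": [0,0,0],"travel": [0,0,0.016],"claw": 1},{"rotation": [0,0,0],"travel": [0,0,0.01],"claw": 1},{"rotation": [0,0,0],"travel": [0,0,0.007],"claw": 1},{"rotation": [0,0,0],"travel": [0,0,0.006],"claw": 1},{"rotation": [0,0,0],"travel": [0,0,0.004],"claw": 1},{"rotation": [0,0,0],"travel": [0,0,0],"claw": 1}])

```text
t: 31.2
tool_pos: [0.62, 0.1908, 0.0974]
tcp_rot: [[-0.998, 0.067, -0.0], [0.067, 0.998, -0.0], [0.0, -0.0, -1.0]]
contact_force: [-0.2, -0.2, -4.9]
opening: 0.645
```

>>> send_rows(steps=[{"rotation": [0,0,0],"travel": [0,-0.0143,0],"claw": 1},{"rotation": [0,0,0],"travel": [0,-0.0143,0],"claw": 1},{"rotation": [0,0,0],"travel": [0,-0.0143,0],"claw": 1},{"rotation": [0,0,0],"travel": [0,-0.0143,0],"claw": 1},{"rotation": [0,0,0],"travel": [0,-0.0143,0],"claw": 1},{"rotation": [0,0,0],"travel": [0,-0.0143,0],"claw": 1},{"rotation": [0,0,0],"travel": [0,-0.0143,0],"claw": 1},{"rotation": [0,0,0],"travel": [0,-0.0143,0],"claw": 1},{"rotation": [0,0,0],"travel": [0,-0.0143,0],"claw": 1},{"rotation": [0,0,0],"travel": [0,-0.0143,0],"claw": 1},{"rotation": [0,0,0],"travel": [0,-0.0143,0],"claw": 1},{"rotation": [0,0,0],"travel": [0,-0.0143,0],"claw": 1},{"rotation": [0,0,0],"travel": [0,-0.0143,0],"claw": 1},{"rotation": [0,0,0],"travel": [0,-0.0143,0],"claw": 1},{"rotation": [0,0,0],"travel": [0,-0.0143,0],"claw": 1},{"rotation": [0,0,0],"travel": [0,-0.0143,0],"claw": 1},{"rotation": [0,0,0],"travel": [0,0,0],"claw": 1},{"rotation": [0,0,0],"travel": [0,0,0],"claw": 1}])

```text
t: 33.45
tool_pos: [0.6048, -0.0371, 0.0974]
tcp_rot: [[-0.998, 0.066, -0.0], [0.066, 0.998, 0.0], [0.0, 0.0, -1.0]]
contact_force: [0.3, 0.5, -4.7]
opening: 0.645
```

```bash
python3 -c "
from h import *
plan(rail(-.052,-.065),.092,-3.82)
c=robot.camera('scene'); cv2.imwrite('pics/s4.png',cv2.resize(c['frame'][140:260,260:400,::-1],None,fx=5.7,fy=5,interpolation=cv2.INTER_CUBIC))"
```

```text
turn z 0.01  travel [-0.  -0.8  5.4] mm | pos [ 0.6048 -0.0371  0.0974] tilt [-0.    0.02] F [ 0.31  0.54 -4.73] open 0.645 t 33.45 q7 1.63
```

View pics/s4.png

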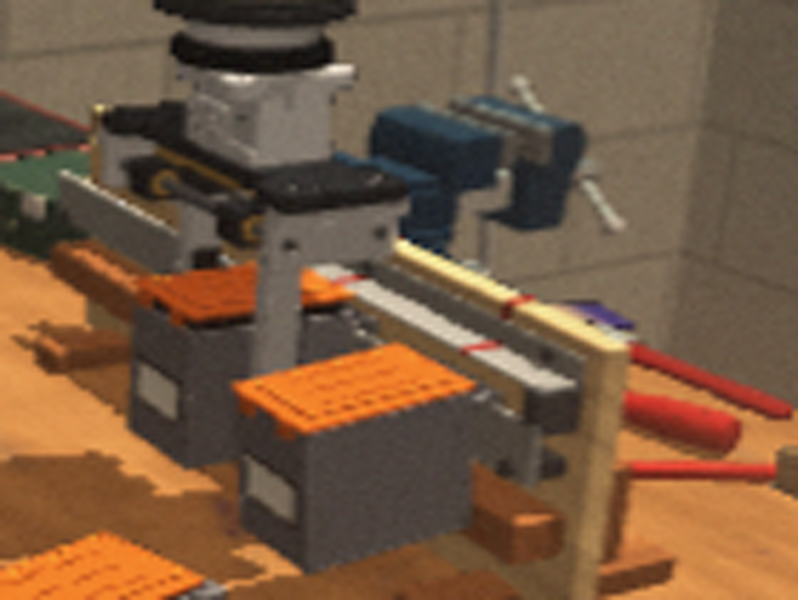

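The second box is at the middle mark next to the first, which hangs with its lid down. Releasing and closing the fingers above the lid.

>>> send_rows(steps=[{"rotation": [0,0,0],"travel": [0,-0.0008,0.002],"claw": 1},{"rotation": [0,0,0],"travel": [0,0,0.003],"claw": 1},{"rotation": [0,0,0],"travel": [0,0,0],"claw": -1},{"rotation": [0,0,0],"travel": [0,0,0],"claw": -1},{"rotation": [0,0,0],"travel": [0,0,0],"claw": -1},{"rotation": [0,0,0],"travel": [0,0,-0.03],"claw": -1},{"rotation": [0,0,0],"travel": [0,0,-0.03],"claw": -1},{"rotation": [0,0,0],"travel": [0.004,0,-0.025],"claw": 1},{"rotation": [0,0,0],"travel": [0,0,0],"claw": 1},{"rotation": [0,0,0],"travel": [0,0,0],"claw": 1},{"rotation": [0,0,0],"travel": [0,0,0],"claw": 1},{"rotation": [0,0,0],"travel": [0,0,0],"claw": 1},{"rotation": [0,0,0],"travel": [0,0,0],"claw": 1},{"rotation": [0,0,0],"travel": [0,0,0],"claw": 1},{"rotation": [0,0,0],"travel": [0,0,0],"claw": 1},{"rotation": [0,0,0],"travel": [0,0,0],"claw": 1}])

```text
t: 35.5
tool_pos: [0.6007, -0.038, 0.1775]
tcp_rot: [[-0.998, 0.067, 0.0], [0.067, 0.998, -0.0], [-0.0, -0.0, -1.0]]
contact_force: [0.5, -0.7, 0.1]
opening: 0.08
```

```bash
python3 -c "
from h import *
plan(rail(-.056,-.065),.145,-3.82)"
```

```text
turn z -0.01  travel [-0.   0.4 32.5] mm | pos [ 0.6007 -0.038   0.1775] tilt [ 0. -0.] F [ 0.48 -0.73  0.09] open 0.08 t 35.5 q7 1.59
```

>>> send_rows(steps=[{"rotation": [0,0,0],"travel": [0,0,0.014],"claw": 1},{"rotation": [0,0,0],"travel": [0,0,0.01],"claw": 1},{"rotation": [0,0,0],"travel": [0,0,0.002],"claw": 1},{"rotation": [0,0,0],"travel": [0,0,0.002],"claw": 1},{"rotation": [0,0,0],"travel": [0,0,0.002],"claw": 1},{"rotation": [0,0,0],"travel": [0,0,0.002],"claw": 1},{"rotation": [0,0,0],"travel": [0,0,0.002],"claw": 1},{"rotation": [0,0,0],"travel": [0,0,0],"claw": 1}])

```text
t: 36.5
tool_pos: [0.6012, -0.0381, 0.144]
tcp_rot: [[-0.998, 0.067, 0.001], [0.067, 0.998, 0.0], [-0.001, 0.0, -1.0]]
contact_force: [0.0, -0.2, 2.9]
opening: 0.001
```

>>> send_rows(steps=[{"rotation": [0,0,0],"travel": [0,0,0.001],"claw": 1},{"rotation": [0,0,0],"travel": [0,0,0.001],"claw": 1},{"rotation": [0,0,0],"travel": [0,0,0],"claw": 1}])

```text
t: 36.88
tool_pos: [0.6015, -0.0381, 0.1431]
tcp_rot: [[-0.998, 0.067, 0.002], [0.067, 0.998, 0.0], [-0.002, 0.001, -1.0]]
contact_force: [-5.6, 0.3, 21.2]
opening: 0.005
```

>>> send_rows(steps=[{"rotation": [0,0,0],"travel": [0,0,-0.03],"claw": 1},{"rotation": [0,0,0],"travel": [0,0,-0.035],"claw": 1},{"rotation": [0,0,0],"travel": [0.035,0,0],"claw": 1},{"rotation": [0,0,0],"travel": [0.035,0,0],"claw": 1},{"rotation": [0,0,0],"travel": [0.035,0.02,0],"claw": 1},{"rotation": [0,0,0],"travel": [0.035,0.035,0],"claw": 1},{"rotation": [0,0,0],"travel": [0,0.035,0],"claw": 1},{"rotation": [0,0,0],"travel": [0,0.035,0],"claw": 1},{"rotation": [0,0,0],"travel": [0,0.03,0],"claw": 1},{"rotation": [0,0,0],"travel": [0,0,0],"claw": 1},{"rotation": [0,0,0],"travel": [0,0,0],"claw": 1}])

```text
t: 38.25
tool_pos: [0.4713, 0.1253, 0.2064]
tcp_rot: [[-0.998, 0.067, -0.0], [0.067, 0.998, -0.0], [0.0, -0.0, -1.0]]
contact_force: [0.6, -0.2, 0.9]
opening: 0.004
```

```bash
python3 - <<'E'
from h import *
print(toplids()); s=robot.get_state(); print(s["t"],np.round(s["tool_pos"],3),np.round(s["contact_force"],2))
c=robot.camera("scene"); cv2.imwrite("pics/s5.png",cv2.resize(c["frame"][140:350,140:420,::-1],None,fx=2.85,fy=2.85,interpolation=cv2.INTER_CUBIC))
cv2.imwrite("pics/s6.png",cv2.resize(c["frame"][160:250,270:390,::-1],None,fx=6.6,fy=6.6,interpolation=cv2.INTER_CUBIC))
# lid plane tilted 5deg: expected lid-corner pixels for exact centring at marks
t=np.radians(5)
for y in (-.175,-.065):
    P=[]
    for bx,by in((-.0455,-.0305),(.0455,-.0305),(.0455,.0305),(-.0455,.0305)):
        x=-.049+bx*np.cos(t)-.086*np.sin(t); z=.057+bx*np.sin(t)+.086*np.cos(t); P.append(np.r_[rail(x,y+by),z])
    print(y,((proj(c,P)-[270,160])*6.6).round().tolist())
E
```

```text
[(364, 296, 92, 60, -9.9), (424, -181, 93, 62, 11.2), (585, -38, 63, 49, 88.9), (585, -153, 70, 64, -1.8)]
38.3 [0.471 0.125 0.206] [0.34 0.24 0.35]
-0.175 [[283.0, 430.0], [484.0, 370.0], [393.0, 315.0], [198.0, 370.0]]
-0.065 [[136.0, 325.0], [325.0, 274.0], [248.0, 228.0], [65.0, 275.0]]
```

View pics/s5.png

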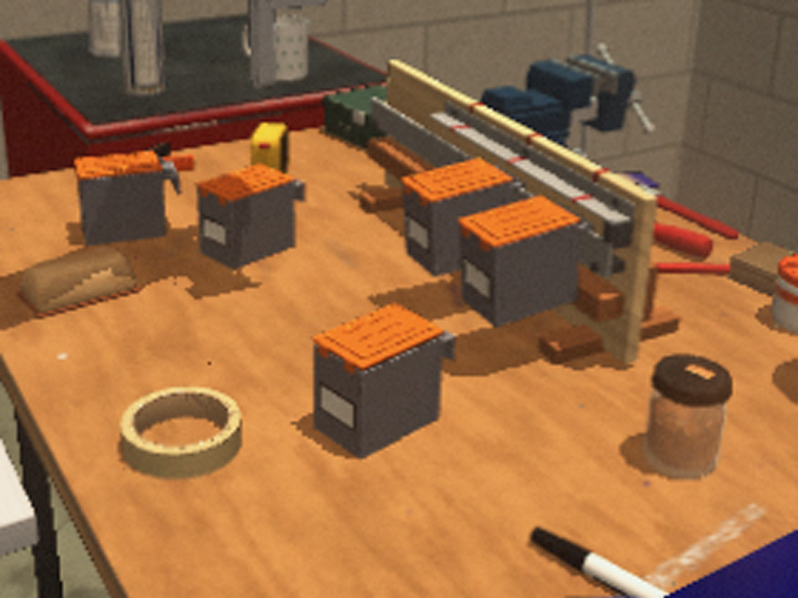

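View pics/s6.png

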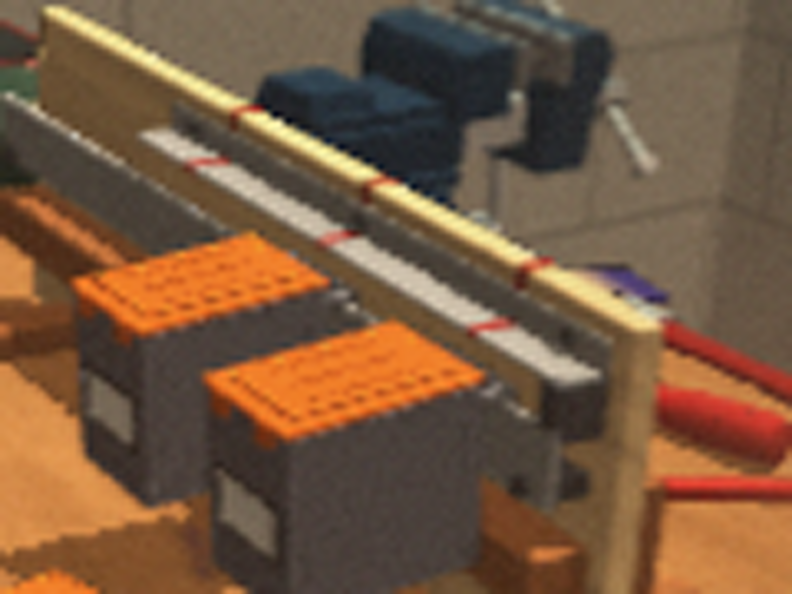

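```bash
python3 -c "
from rig import robot
print(robot.finish_job())"
```

```text
the job is handed in; nothing more can be done
None
```

I found two heavy boxes, hung both on the rail and pressed their lids home. The job is handed in at about 38 s of the 192 s allowed; no verdict was reported.

- **Weighing:** I lifted all five boxes. Three read 1.0 to 1.8 N (light) and two read 5.2 to 5.4 N (heavy). The light ones went back where they stood.
- **Hanging:** The heavy boxes were hooked on in the bay and slid under the keeper. One is at mark_c, the far mark, and the other at mark_b, the middle one.
- **Lids:** I pressed each lid until the force rose sharply, to 32 N on one and 21 N on the other. Both stopped with the lid top about 143 mm above the table, which matches fully home.

**Last checks:**
- In the scene picture, the lid corners of both hung boxes lay within about 1 pixel of where perfectly centred boxes would appear. That is within about 5 mm, against a 10 mm tolerance. Both boxes lean on the spacer as expected.
- The three light boxes stand upright, and the jar and tape measure looked undisturbed. The arm was clear, with no force above noise.
- I saw no box knocked aside during the run. In the very last top-view measurement the arm hid one light box, but the scene picture showed it upright.
- The rail could only be seen by one camera, because an overhead duct hid it in the top view. Two estimates of its position from that view differed by 3 to 4 mm, and I used their average. Hooking and sliding met no unexpected contact.

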